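# Show the solid doming stake to the tablet

## Robot

A 7-joint arm with a two-finger parallel gripper is mounted at the origin on the work surface. World frame = base frame: x ahead of the robot, y to its left, z up, the work surface at z = 0. Lengths are in m, angles in rad, forces in N, time in s.
With the tool pointing down it reaches from about 0.425 to 0.875 m from the base axis. Payload 8.4 kg.
Tool frame: the origin (TCP) lies on the centre line of the jaws, within the pads' length; the fingertips stand 8 mm ahead of it and the grasp point (between the pads) lies 11 mm behind it; z points along the fingers, y is the direction in which the jaws open and shut (so a half turn about z gives the same grasp; the last joint's range is limited). The gripper opens to 87 mm and grips with 3 to 60 N. Pads are 19 mm wide; open, the fingers measure 117 mm over their backs; the gripper's body (75 mm by 190 mm) begins 51 mm behind the grasp point.
Start: joints at [1.172, 0.333, 0.04, 1.465, -0.013, 1.343, -0.059], TCP at [0.192, -0.621, 0.231] pointing down, gripper open.
Joint ranges: [-2.58, 2.58], [-0.38, 2.09], [-1.3, 1.39], [0.25, 2.4], [-1.5, 4.64], [0.08, 2.09], [-2.65, 2.65]. Speed limits (rad/s): [2.22, 2.22, 2.79, 2.79, 3.14, 3.14, 3.14].

## Interface

Orientations are given as a unit quaternion [x, y, z, w].
In Python, from plant import ctrl, snapshot, camera_params gives the robot as it stands. The module is installed in compiled form; this text tells all that it offers.
- The arm moves only by the tool move_arm, never from a script. Its argument "steps" is a list of rows, each a list of 2 entries, a list of its own where there are three numbers: the shift along the tool's x, y, z in cm, then the turn, a rotation vector about the tool's x, y, z in rad. In form: [[[x, y, z], [ax, ay, az]], ...]. A call has exactly 10 rows; each row is the pose to reach, as a shift and turn from the pose commanded when the call began, along the tool's axes at that moment; what a row does not reach only later rows make up. A row lasts 1/12 s, in which the tool goes at most 41.7 mm and 7.16 degrees, less where a joint would pass 70% of its speed; a pose out of reach is approached as far as the arm can. A call with a gripper value outside its range is refused whole. "claw" is the gripper's target within -1 to 1 (fully open at 1, half-way at 0, shut at -1), set as the call begins (left out, the last holds). The fingers move at their own pace and stop on an object; "grip_force" is the grip in N (left out, the last holds). Time passes only in rows, so rows that repeat a pose let the fingers close, or fill a call up. It gives the time, the measured TCP pose, the force and the opening at its end, in the units of the state.
- ctrl.read_state(): the state, without advancing time (a new reading comes with each control period).
- snapshot(name): name is "scene" or "top" or "wrist"; returns (picture, depth): 400x640x3 uint8, red, green, blue; 400x640 float32, m along the optical axis (not along the pixel's ray), 0 where there is no reading.
- camera_params(name): a dict with "K" (3x3 intrinsics, pixels), "cam_to_world" (4x4, takes a point from camera to world coordinates); the wrist camera has in their place "T_tool_cam" (4x4, takes a point from camera to tool coordinates, whose origin is the TCP and whose axes are the flange's). Camera axes: x right, y up, looking along -z (the intrinsics and any distortion apply to the point x, -y, -z); pixel columns grow to the right and rows downward; lengths in m; the calibration is good to about 2 mm. The wrist camera is an equidistant fisheye: a pixel r from the principal point sees the ray r / f radians off the axis. A picture is of the moment at which its call begins: read the wrist's pose just before it. camera_params takes no time and is no camera call.
- ctrl.sign_off(): hands the job in, once; it reports no verdict.
The state is a dict: "time_s": time; "q": joint angles; "joint_vel": joint speeds; "tau": joint torques, N m; "ee_pos": TCP position; "eef_rot": TCP orientation; "force": force on the tool from outside, world axes, zero at the start; "torque": the same for the moment, N m; "grip_width": finger opening in m.
Only numpy, scipy, OpenCV 4.12 (cv2) and the standard library are available. Lean on these libraries where they do the work, as an engineer would, in place of code of your own. Each camera call takes 0.05 s, during which the arm holds its last target.

## Task

Set the tablet up for filming: turn it on its stand until it is square with the foot plate, and lean it so that the screen stands 60 degrees up from lying flat. Then lift the left stake (left as seen from the robot) a few centimetres clear of the board and stand it back on the board, lift the right one the same way, and judge by their weight which is heavier. Leave the lighter one standing on the board and finish while still holding the heavier one upright in the air in front of the tablet, 12 cm straight out from the middle of the screen, without disturbing the jar, the scriber or the white box or knocking a stake over.

Things in the scene. Friction and masses are not known exactly. Their poses are not given: they have to be found in the camera images.
- stand: foot of the tablet stand, fixed to the bench: dark steel plate 150 mm (along its x) by 110 mm (along its y), 10 mm thick, with a short post in the middle. Origin at the centre of its underside; z up. Its front edge is at its -x side, roughly towards the robot
- swivel (a joint): turn of the tablet about the stand's vertical axis, rad, limits -1.2 to 1.2; 0 = tablet square with the foot plate, screen facing over the plate's front (-x) edge; grows counter-clockwise from above. Stiff: stays where it is left (about 0.12 N m to turn)
- tablet (a joint): lean of the tablet about the horizontal tilt axis, which crosses the swivel axis 60 mm above the bench; rad, 0 = lying flat, screen up, far (ball) edge pointing away to the stand's +x; pi/2 would be upright; 60 degrees = 1.047; limits 0 to 1.4. Stiff: stays where left (0.4 N m, plus 0.2 for its weight, to raise)
- screen (a point): middle of the tablet's screen, 64 mm from the tilt axis (tablet 150 mm wide, 100 mm from lower to upper edge, 9 mm thick, dark). z points straight out of the screen, x up the screen towards the ball, y across it
- ball (a point): centre of the black ball grip, 22 mm across, on a thin 38 mm neck beyond the middle of the tablet's upper edge; 150 mm from the tilt axis, in the tablet's plane. Gripped from above and carried along the sphere about the tilt axis it turns and leans the tablet, pivoting freely in the grip
- board: plywood board 160 mm (its x) by 240 mm (its y), 12 mm thick, fixed to the bench. Origin at the centre of its underside; its +y side is the left as seen from the robot
- left_stake: steel doming stake, the left of two on the board (board's +y half); foot flange 48 mm across, 6 mm high, then a cylinder 38 mm across up to 48 mm, dome to 59 mm. Origin: centre of its underside, z up. Both look alike, but one is solid and about twice as heavy as the other, hollow one (0.2 to 0.6 kg); grip with some 30 N or more
- right_stake: steel doming stake, the right of two on the board (board's -y half); foot flange 48 mm across, 6 mm high, then a cylinder 38 mm across up to 48 mm, dome to 59 mm. Origin: centre of its underside, z up. Both look alike, but one is solid and about twice as heavy as the other, hollow one (0.2 to 0.6 kg); grip with some 30 N or more
- left_mid (a point): point on the left stake's axis 28 mm above its underside: a good place to grip it and the point that is held in front of the screen
- right_mid (a point): the same point of the right stake
- jar: bystander: small glass jar with a copper-coloured cap, 52 mm across, 55 mm high; origin at the centre of its underside
- scriber: bystander: wooden-handled steel scriber, 170 mm long, lying along its x on the bench
- box: bystander: white box 50 x 50 x 22 mm; origin at the centre of its underside
There are look-alikes about, which are no part of the job. Leave any green or red look-alike of the right_stake alone.

How it is judged:
By the outcome, as a careful person would: the job done as asked, in the order asked, and still so for the second after the job is handed in, while the arm keeps its last pose, push and grip.
It also fails if it takes over 72 s, if anything falls off the work surface, if the arm or the gripper's body presses on something with over 40 N, if the wrist force passes 120 N, or if a joint passes its speed limit or range.

## Working session

There is one attempt and no reset: what is moved stays moved. The work goes in short steps, Python scripts to look and compute and a tool call to move; the robot and the scene stay as the last step left them, time stands still between calls to the robot, and variables do not carry over. Pictures are saved under pics/ and viewed, and the job is handed in when it is done.

Besides the shell and the picture viewer there is one more tool, called as name(argument=value, ...) on one line, values as JSON. move_arm: Moves the arm, as the interface text tells. Its arguments: {"type":"object","properties":{"steps":{"type":"array","items":{"type":"array"}},"claw":{"type":"number"},"grip_force":{"type":"number"}},"required":["steps"]}

```bash
mkdir -p pics
python3 - <<'E'
from plant import ctrl,snapshot,camera_params
import cv2,numpy as np,json
s=ctrl.read_state();print(s)
for n in ("scene","top"):
    p,d=snapshot(n);cv2.imwrite(f"pics/{n}0.png",p[:,:,::-1]);np.save(f"pics/{n}0.npy",d)
    print(n,camera_params(n))
print(camera_params("wrist"))
E
```

```text
{'time_s': 0.0, 'q': array([ 1.17176217,  0.33395396,  0.03988505,  1.46627505, -0.01337523,
        1.34327757, -0.05844571]), 'joint_vel': array([ 0.00089556,  0.00014811, -0.0018285 ,  0.0018973 ,  0.00129773,
        0.00048145, -0.00110676]), 'tau': array([-8.05935542e-06, -6.56366372e+01,  1.33495923e+00, -4.03787220e+01,
       -5.98512520e-02,  4.51645860e-02,  1.58093526e-04]), 'ee_pos': array([ 0.19180947, -0.62058229,  0.22962974]), 'eef_rot': array([ 9.88780741e-01,  1.49371907e-01, -1.92416609e-04, -8.01376757e-04]), 'force': array([-0.97561818, -0.09797077,  0.4965807 ]), 'torque': array([ 0.0165967 ,  0.02962363, -0.00026545]), 'grip_width': 0.08686496375276727}
scene {'K': array([[443.89555749,   0.        , 325.89534304],
       [  0.        , 443.89555749, 197.59682075],
       [  0.        ,   0.        ,   1.        ]]), 'cam_to_world': array([[ 2.48984946e-01, -7.58229588e-01,  6.02573140e-01,
         1.30401323e+00],
       [ 9.68507345e-01,  1.94838182e-01, -1.55021306e-01,
        -1.68858374e-01],
       [ 1.37486148e-04,  6.22194483e-01,  7.82862699e-01,
  
[... 354 characters left out ...]
      [-0.99984331, -0.01204229, -0.01297426, -0.01338868],
       [-0.01426472,  0.11412489,  0.993364  ,  1.15113868],
       [ 0.        ,  0.        ,  0.        ,  1.        ]])}
{'K': array([[309.70691629,   0.        , 321.51238207],
       [  0.        , 309.70691629, 198.7271875 ],
       [  0.        ,   0.        ,   1.        ]]), 'T_tool_cam': array([[ 1.53498791e-04,  9.67668559e-01,  2.52225171e-01,
         6.87713647e-02],
       [ 9.99999986e-01, -1.63556955e-04,  1.89122054e-05,
        -1.06629457e-03],
       [ 5.95539276e-05,  2.52225165e-01, -9.67668571e-01,
        -1.54771425e-01],
       [ 0.00000000e+00,  0.00000000e+00,  0.00000000e+00,
         1.00000000e+00]])}
```

View pics/scene0.png

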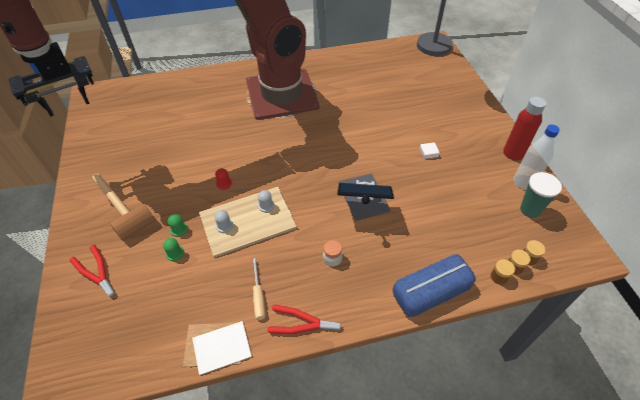

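View pics/top0.png

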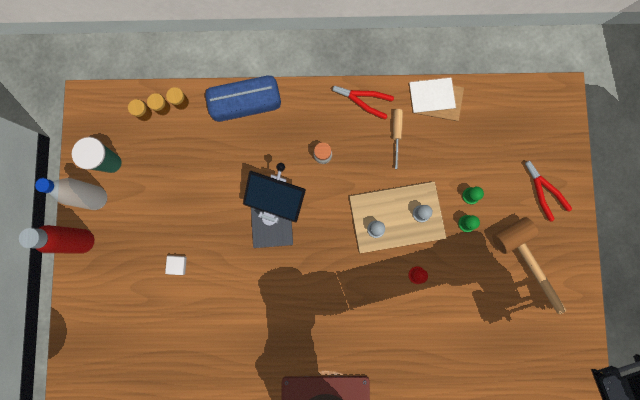

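The scene shows two grey stakes on the board: left at top (376,229), right at top (424,213). The look-alikes are green at (472,195) and (469,223), and red at (418,275). The tablet is at (273,197), its ball at (281,167), the jar at (322,152), the scriber at (397,138) and the box at (176,265). I'll check these in close crops.

```bash
cat > h.py <<'E'
import numpy as np,cv2
from plant import ctrl,snapshot,camera_params
def w(name,u,v,d=None,z=None):
    c=camera_params(name);K=c['K'];T=c['cam_to_world']
    r=np.array([(u-K[0,2])/K[0,0],-(v-K[1,2])/K[1,1],-1.])
    R=T[:3,:3]@r
    if z is not None: d=(z-T[2,3])/R[2]
    return T[:3,3]+R*d
def cloud(name,D):
    c=camera_params(name);K=c['K'];T=c['cam_to_world']
    v,u=np.mgrid[:400,:640]
    r=np.stack([(u-K[0,2])/K[0,0],-(v-K[1,2])/K[1,1],-np.ones_like(u,float)],-1)*D[...,None]
    return r@T[:3,:3].T+T[:3,3]
def proj(name,p):
    c=camera_params(name);K=c['K'];T=c['cam_to_world']
    q=T[:3,:3].T@(np.asarray(p)-T[:3,3])
    return K[0,2]+K[0,0]*q[0]/-q[2],K[1,2]-K[1,1]*q[1]/-q[2]
E
python3 - <<'E'
import cv2,numpy as np
from h import *
a=cv2.imread('pics/top0.png');b=cv2.imread('pics/scene0.png')
A=a[140:260,230:330];B=a[170:260,340:490];C=b[160:280,310:430]
cv2.imwrite('pics/ca.png',cv2.resize(A,None,fx=5,fy=5,interpolation=2))
cv2.imwrite('pics/cb.png',cv2.resize(B,None,fx=5,fy=5,interpolation=2))
cv2.imwrite('pics/cc.png',cv2.resize(C,None,fx=5,fy=5,interpolation=2))
D=np.load('pics/top0.npy');P=cloud('top',D)
for u,v in [(376,229),(424,213),(281,167),(322,152),(176,265),(397,138),(397,160),(398,115),(472,195),(469,223),(418,275),(265,235),(400,240),(300,290),(273,197)]:
    print(u,v,P[v,u].round(4))
E
```

```text
376 229 [ 0.4981 -0.1372  0.0688]
424 213 [ 0.5383 -0.2628  0.069 ]
281 167 [0.6462 0.0998 0.1565]
322 152 [0.7074 0.001  0.0561]
176 265 [0.4099 0.3982 0.0232]
397 138 [ 0.7527 -0.2069  0.0223]
397 160 [ 0.6914 -0.2057  0.0182]
398 115 [ 0.8185 -0.2118  0.0221]
472 195 [ 0.5857 -0.3938  0.0566]
469 223 [ 0.5118 -0.3822  0.0565]
418 275 [ 0.3785 -0.2439  0.0571]
265 235 [0.4886 0.1601 0.0111]
400 240 [ 0.4707 -0.2074  0.0159]
300 290 [0.3386 0.0655 0.0006]
273 197 [0.5808 0.1266 0.1002]
```

View pics/ca.png

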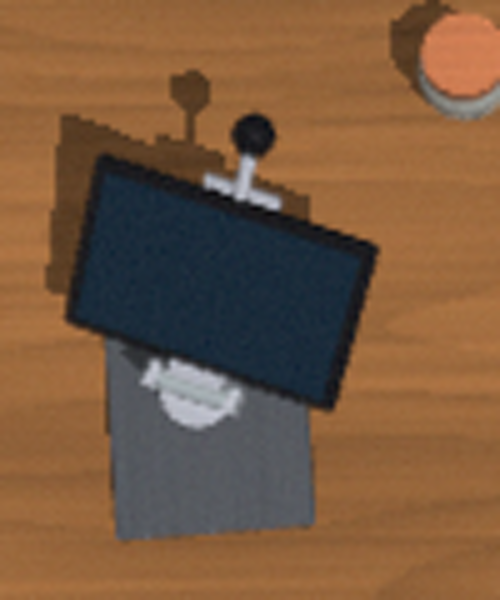

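View pics/cb.png

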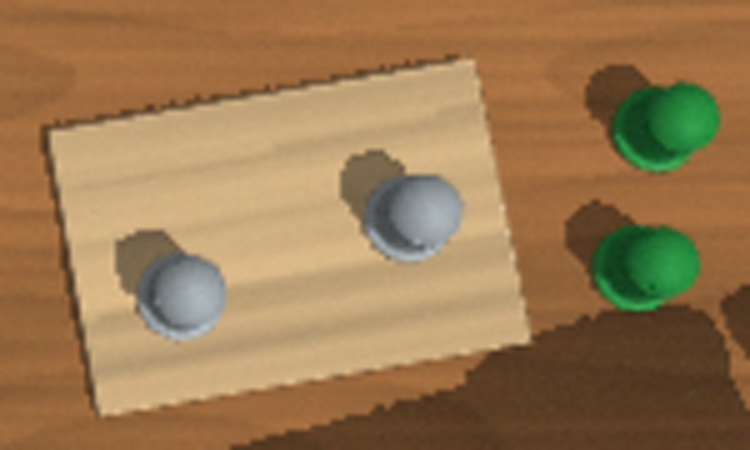

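View pics/cc.png

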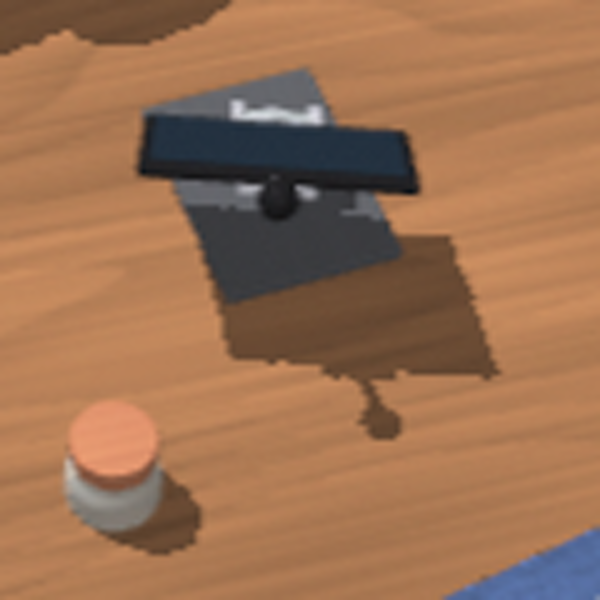

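Run:
```python
import cv2,numpy as np
from h import *
f=lambda n,u,v,z:w(n,u,v,z=z)[:2]
nl=f('top',230+118/5,140+540/5,.01);nr=f('top',230+314/5,140+523/5,.01)
print('near top',nl,nr)
s=[(145,112),(310,68),(402,250),(230,303)]
S=[f('scene',310+a/5,160+b/5,.01) for a,b in s];print('scene',np.array(S))
# plate pixel edges in top: left edge (108,340)->(118,540)
# depth clouds
for n in('top','scene'):
    D=np.load(f'pics/{n}0.npy');P=cloud(n,D)
    m=(D>0)&(abs(P[...,0]-.56)<.2)&(abs(P[...,1]-.12)<.12)
    b=m&(P[...,2]>.006)&(P[...,2]<.014)
    q=P[b][:,:2].astype(np.float32);print(n,len(q),cv2.minAreaRect(q),P[b][:,2].mean())
    # tablet plane
    t=m&(P[...,2]>.068)&(P[...,2]<.135)
    X=P[t]
    for i in range(10):
        c=X.mean(0);nrm=np.linalg.svd(X-c)[2][2];nrm*=np.sign(nrm[2]);r=abs((X-c)@nrm);X=X[r<max(.004,2*r.std())] if i<9 else X
    print('plane',len(X),c,nrm,'lean',np.degrees(np.arccos(nrm[2])),'yaw',np.degrees(np.arctan2(-nrm[1],-nrm[0])),(abs((X-c)@nrm)).mean())
    m2=m&(P[...,2]>.14);print('ball',m2.sum(),P[m2].mean(0),P[m2].max(0))
# stakes
for n in('top','scene'):
    D=np.load(f'pics/{n}0.npy');P=cloud(n,D)
    b=(D>0)&(P[...,0]>.40)&(P[...,0]<.64)&(P[...,1]<-.07)&(P[...,1]>-.34)&(P[...,2]>.008)&(P[...,2]<.020)
    q=P[b][:,:2].astype(np.float32);print(n,'board',cv2.minAreaRect(q),P[b][:,2].mean())
    for c in((.498,-.137),(.538,-.263)):
        m=(np.hypot(P[...,0]-c[0],P[...,1]-c[1])<.035)&(P[...,2]>.025)
        X=P[m]
        from scipy.optimize import least_squares
        Y=X[(X[:,2]<.056)]
        T=X[X[:,2]>X[:,2].max()-.004]
        print(' stake',c,len(X),'top',T.mean(0),X[:,2].max())
        if len(Y)>20:
            r=least_squares(lambda p:np.hypot(Y[:,0]-p[0],Y[:,1]-p[1])-.019,c,loss='soft_l1',f_scale=.002);print('   cyl',r.x,r.cost,len(Y))
```

```text
near top [0.45351775 0.19126385] [0.46161181 0.08401574]
scene [[0.46823442 0.08716244]
 [0.45922046 0.19513424]
 [0.60590468 0.20287642]
 [0.61714418 0.09589543]]
top 1068 ((0.5583228468894958, 0.1208379864692688), (0.23513129353523254, 0.3782750368118286), 89.3768081665039) 0.009877683362063914
plane 1973 [0.58157556 0.12642974 0.10146695] [-0.52604787  0.1859853   0.82986933] lean 33.91468293129435 yaw -19.47115240355871 0.001307494143985035
ball 63 [0.64779445 0.10253918 0.15170569] [0.65771472 0.1130576  0.15778241]
scene 841 ((0.5535174608230591, 0.11914391070604324), (0.22057704627513885, 0.3791895806789398), 87.7172622680664) 0.009942404353197501
plane 637 [0.58760165 0.12351585 0.10543629] [-0.51572937  0.18101523  0.83741071] lean 33.13230127982662 yaw -19.34050182066699 0.0008621174981599689
ball 57 [0.65375406 0.10062389 0.15025519] [0.66136893 0.11244449 0.15850139]
top board ((0.534674346446991, -0.20191048085689545), (0.1601649671792984, 0.24012519419193268), 9.101737976074219) 0.012417636936050826
 stake (0.498, -0.137) 181 top [ 0.5021637  -0.14293327  0.07242143] 0.07500960092213238
 stake (0.538, -0.263) 206 top [ 0.5421268  -0.26640255  0.07129256] 0.07406599709235162
   cyl [ 0.5429485 -0.267036 ] 4.515981545905529e-06 41
scene board ((0.5161654949188232, -0.20492979884147644), (0.23942206799983978, 0.24927283823490143), 4.5870361328125) 0.012686046888301564
 stake (0.498, -0.137) 219 top [ 0.50416822 -0.14440346  0.07116517] 0.07378151333052907
   cyl [ 0.50145902 -0.1433584 ] 7.009252530984921e-05 94
 stake (0.538, -0.263) 233 top [ 0.54759796 -0.2678882   0.07260952] 0.07528264730588896
   cyl [ 0.54251193 -0.2682499 ] 5.724169953613724e-05 92
```

```bash
cat >> h.py <<'E'
from scipy.spatial.transform import Rotation as Ro
def down(yaw): # tool down, tool x at yaw (deg)
    a=np.radians(yaw)/2
    return Ro.from_quat([np.cos(a),np.sin(a),0,0])
def delta(pos,yaw,s=None):
    s=s or ctrl.read_state();R=Ro.from_quat(s['eef_rot'])
    d=R.inv().apply(np.asarray(pos)-s['ee_pos'])*100
    r=(R.inv()*down(yaw)).as_rotvec()
    print('shift cm',d.round(2),'rot',r.round(3),'rows',np.linalg.norm(d)/4.17,np.degrees(np.linalg.norm(r))/7.16)
def wcloud(D,s):
    c=camera_params('wrist');K=c['K'];T=c['T_tool_cam']
    v,u=np.mgrid[:400,:640]
    x=(u-K[0,2])/K[0,0];y=(v-K[1,2])/K[1,1];th=np.hypot(x,y);k=np.tan(th)/np.maximum(th,1e-9)
    r=np.stack([x*k,-y*k,-np.ones_like(x)],-1)*D[...,None]
    P=r@T[:3,:3].T+T[:3,3]
    return P@Ro.from_quat(s['eef_rot']).as_matrix().T+s['ee_pos']
def wp(u,v,s,z):
    c=camera_params('wrist');K=c['K'];T=c['T_tool_cam']
    x=(u-K[0,2])/K[0,0];y=(v-K[1,2])/K[1,1];th=np.hypot(x,y);k=np.tan(th)/max(th,1e-9)
    R=Ro.from_quat(s['eef_rot']).as_matrix()
    r=R@T[:3,:3]@np.array([x*k,-y*k,-1]);o=R@T[:3,3]+s['ee_pos']
    return o+r*(z-o[2])/r[2]
def wsnap(tag):
    import pickle
    s=ctrl.read_state();p,d=snapshot('wrist')
    cv2.imwrite(f'pics/{tag}.png',p[:,:,::-1]);pickle.dump((s,p,d),open(f'pics/{tag}.pkl','wb'));return s,p,d
E
python3 -c "
from h import *
delta([.60,.11,.30],-8)"
```

```text
shift cm [ 60.57 -57.76  -6.94] rot [-0.001  0.     0.439] rows 20.140722784703495 3.5158153072819003
```

move_arm(steps=[[[2, -2, -3], [0, 0, 0]], [[4, -4, -6], [0, 0, 0.05]], [[7, -7, -7], [0, 0, 0.1]], [[10, -9.5, -7], [0, 0, 0.15]], [[13, -12.3, -7], [0, 0, 0.2]], [[16, -15.2, -7], [0, 0, 0.25]], [[19, -18, -7], [0, 0, 0.3]], [[22, -21, -7], [0, 0, 0.35]], [[25, -23.8, -7], [0, 0, 0.4]], [[28, -26.7, -7], [0, 0, 0.44]]], claw=1)

```text
time_s: 0.93
ee_pos: [0.3809, -0.2814, 0.3004]
eef_rot: [0.997, -0.071, -0.0, 0.0]
force: [0.9, -0.5, -0.1]
grip_width: 0.0873
```

```bash
python3 -c "
from h import *
s=ctrl.read_state();print(s['ee_pos'],s['q'],s['force']);delta([.60,.11,.30],-8)"
```

```text
[ 0.38092699 -0.281359    0.30043002] [ 0.78870397 -0.04498817 -0.23642347  1.75336746 -0.0103972   1.43206424
 -1.15984915] [ 0.93723027 -0.52367133 -0.08650426]
shift cm [ 1.611e+01 -4.186e+01  3.000e-02] rot [ 0.     0.    -0.003] rows 10.755470157692999 0.027093823539804884
```

move_arm(steps=[[[1.5, -4, 0], [0, 0, 0]], [[3, -8, 0], [0, 0, 0]], [[4.6, -12, 0], [0, 0, 0]], [[6.2, -16, 0], [0, 0, 0]], [[7.7, -20, 0], [0, 0, 0]], [[9.2, -24, 0], [0, 0, 0]], [[10.8, -28, 0], [0, 0, 0]], [[12.3, -32, 0], [0, 0, 0]], [[13.9, -36, 0], [0, 0, 0]], [[15, -39, 0], [0, 0, 0]]])

```text
time_s: 1.77
ee_pos: [0.5836, 0.0823, 0.3003]
eef_rot: [0.998, -0.071, -0.0, 0.0]
force: [1.0, -0.9, 0.7]
grip_width: 0.0868
```

```bash
python3 -c "
from h import *
s,p,d=wsnap('w1');print(s['ee_pos'],s['q'])"
```

```text
[0.58359391 0.08232949 0.30033811] [ 0.30752043  0.23977358 -0.63019971  1.48249916  0.14121928  1.46531135
 -2.03584783]
```

View pics/w1.png

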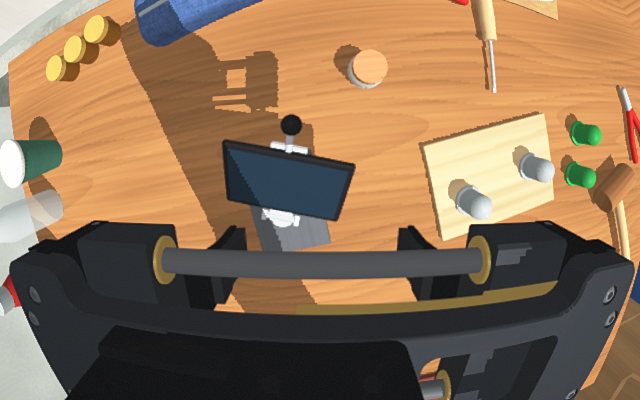

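```bash
cat > an.py <<'E'
from h import *
import pickle
from scipy.optimize import least_squares
def an(tag,bu,bv):
    s,p,d=pickle.load(open(f'pics/{tag}.pkl','rb'));P=wcloud(d,s)
    g=p.astype(int).sum(-1)
    v,u=np.mgrid[:400,:640]
    m=(np.hypot(u-bu,v-bv)<16)&(P[...,2]>.12)&(g<150)&(d>0)
    if m.sum()>20:
        X=P[m];r=least_squares(lambda c:np.linalg.norm(X-c,axis=1)-.011,X.mean(0)-[0,0,.008],loss='soft_l1',f_scale=.002);print('ball',m.sum(),r.x.round(4),r.cost)
    m=(d>0)&(abs(P[...,0]-.57)<.13)&(abs(P[...,1]-.13)<.12)&(P[...,2]>.068)&(P[...,2]<.22)
    X=P[m]
    for i in range(12):
        c=X.mean(0);n=np.linalg.svd(X-c,full_matrices=False)[2][2];n=n*np.sign(n[2]);r=abs((X-c)@n)
        if i<11:X=X[r<max(.004,2*r.std())]
    print('plane n',len(X),c.round(4),n.round(3),'lean',np.degrees(np.arccos(n[2])),'yaw',np.degrees(np.arctan2(-n[1],-n[0])))
    b=(d>0)&(abs(P[...,0]-.53)<.12)&(abs(P[...,1]-.14)<.08)&(abs(P[...,2]-.01)<.003)
    q=P[b][:,:2].astype(np.float32)
    print('plate px',len(q),q.min(0),q.max(0))
    return s,p,d,P
E
python3 - <<'E'
from an import *
s,p,d,P=an('w1',291,125)
for u,v in [(471,203),(537,167),(368,68)]: print(P[v,u].round(4))
cv2.imwrite('pics/w1c.png',cv2.resize(p[90:290,190:390,::-1],None,fx=3,fy=3,interpolation=2))
for c in((.502,-.143),(.543,-.267)):
    m=(np.hypot(P[...,0]-c[0],P[...,1]-c[1])<.035)&(P[...,2]>.025)&(P[...,2]<.055)&(d>0);X=P[m]
    r=least_squares(lambda p:np.hypot(X[:,0]-p[0],X[:,1]-p[1])-.019,c,loss='soft_l1',f_scale=.002);print('cyl',r.x,len(X),r.cost)
E
```

```text
ball 329 [0.6511 0.1045 0.1448] 4.941092802324428e-05
plane n 7754 [0.5888 0.1253 0.1059] [-0.523  0.184  0.832] lean 33.70182878666354 yaw -19.36906029369747
plate px 2141 [0.46007589 0.08615434] [0.6111079  0.20040826]
[ 0.5121 -0.1248  0.0576]
[ 0.5525 -0.2482  0.059 ]
[0.711  0.0052 0.0554]
cyl [ 0.50323645 -0.14108809] 239 3.0495473143249473e-05
cyl [ 0.54455239 -0.26586024] 247 6.477418378907112e-05
```

View pics/w1c.png

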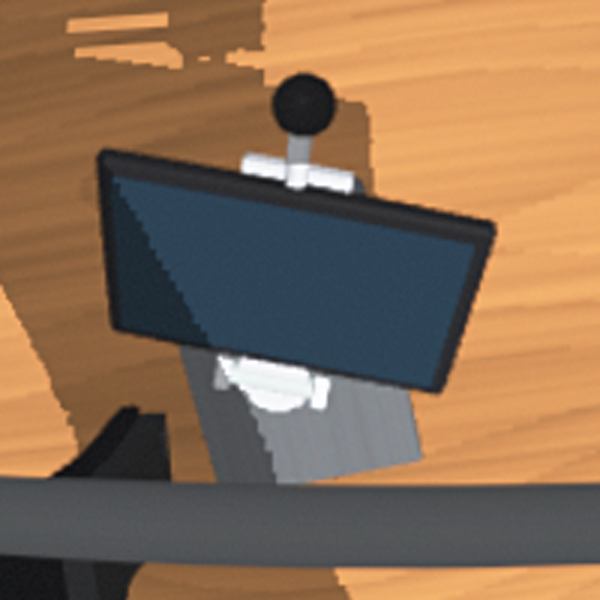

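```bash
python3 -c "
from h import *
delta([.651,.1038,.135],-12)"
```

```text
shift cm [ 6.42 -2.04 16.44] rot [-0.005  0.001  0.077] rows 4.259289831274778 0.6147661948944264
```

move_arm(steps=[[[2, -0.7, 2], [0, 0, 0.03]], [[4, -1.4, 4], [0, 0, 0.05]], [[5.5, -1.8, 7], [0, 0, 0.07]], [[6.4, -2.1, 9], [0, 0, 0.08]], [[6.4, -2.1, 10], [0, 0, 0.08]], [[6.4, -2.1, 11], [0, 0, 0.08]], [[6.4, -2.1, 11], [0, 0, 0.08]], [[6.4, -2.1, 11], [0, 0, 0.08]], [[6.4, -2.1, 11], [0, 0, 0.08]], [[6.4, -2.1, 11], [0, 0, 0.08]]])

```text
time_s: 2.65
ee_pos: [0.6497, 0.0926, 0.1924]
eef_rot: [0.994, -0.11, 0.001, -0.0]
force: [0.4, -0.6, -0.0]
grip_width: 0.087
```

Run:
```python
from an import *
s,p,d=wsnap('w2');print(s['ee_pos'])
delta([.651,.1038,.135],-12)
```

```text
[0.64970157 0.09259215 0.19237885]
shift cm [-0.13 -1.12  5.72] rot [-0.001 -0.002 -0.011] rows 1.3976894519604912 0.0894872678477636
```

View pics/w2.png

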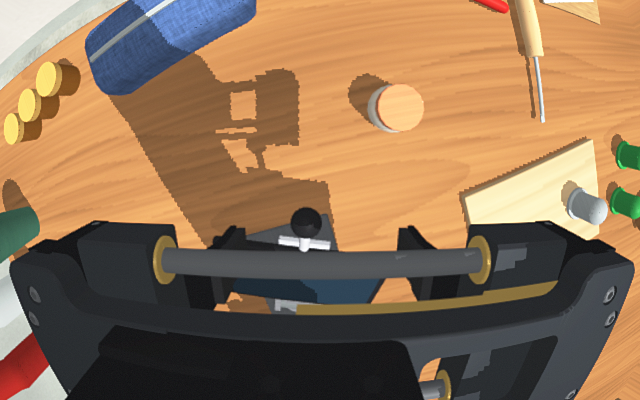

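Run:
```python
from an import *
an('w2',306,222)
```

```text
ball 640 [0.651  0.1045 0.1447] 7.650563958581844e-05
plane n 2716 [0.5664 0.1274 0.0914] [-0.538  0.187  0.822] lean 34.751451160228996 yaw -19.167735781472487
plate px 1098 [0.48784983 0.09260911] [0.61260575 0.19874257]
```

move_arm(steps=[[[0, -0.5, 0], [0, 0, 0]], [[-0.1, -1, 1], [0, 0, 0]], [[-0.1, -1.1, 2.2], [0, 0, 0]], [[-0.1, -1.1, 3.4], [0, 0, 0]], [[-0.1, -1.1, 4.4], [0, 0, 0]], [[-0.1, -1.1, 5.2], [0, 0, 0]], [[-0.1, -1.1, 5.7], [0, 0, 0]], [[-0.1, -1.1, 5.7], [0, 0, 0]], [[-0.1, -1.1, 5.7], [0, 0, 0]], [[-0.1, -1.1, 5.7], [0, 0, 0]]])

```text
time_s: 3.53
ee_pos: [0.6511, 0.1036, 0.1341]
eef_rot: [0.994, -0.11, 0.0, -0.0]
force: [-0.3, 0.3, 0.2]
grip_width: 0.0869
```

move_arm(steps=[[[0, -0.05, 0], [0, 0, 0]], [[0, -0.05, 0], [0, 0, 0]], [[0, -0.05, 0], [0, 0, 0]], [[0, -0.05, 0], [0, 0, 0]], [[0, -0.05, 0], [0, 0, 0]], [[0, -0.05, 0], [0, 0, 0]], [[0, -0.05, 0], [0, 0, 0]], [[0, -0.05, 0], [0, 0, 0]], [[0, -0.05, 0], [0, 0, 0]], [[0, -0.05, 0], [0, 0, 0]]], claw=-1, grip_force=20)

```text
time_s: 4.37
ee_pos: [0.6508, 0.1041, 0.1335]
eef_rot: [0.994, -0.11, -0.0, -0.0]
force: [0.8, -0.6, 0.2]
grip_width: 0.0283
```

Run:
```python
from an import *
s,p,d=wsnap('w3');print(s['ee_pos'],s['grip_width'],s['force'])
cv2.imwrite('pics/w3c.png',cv2.resize(p[160:320,200:420,::-1],None,fx=3,fy=3,interpolation=2))
p,d=snapshot('top');cv2.imwrite('pics/t3c.png',cv2.resize(p[100:280,200:480,::-1],None,fx=2.8,fy=2.8,interpolation=2))
```

```text
[0.65081955 0.10407824 0.13353703] 0.028297090777755437 [ 0.8456471  -0.58566435  0.15292849]
```

View pics/w3c.png

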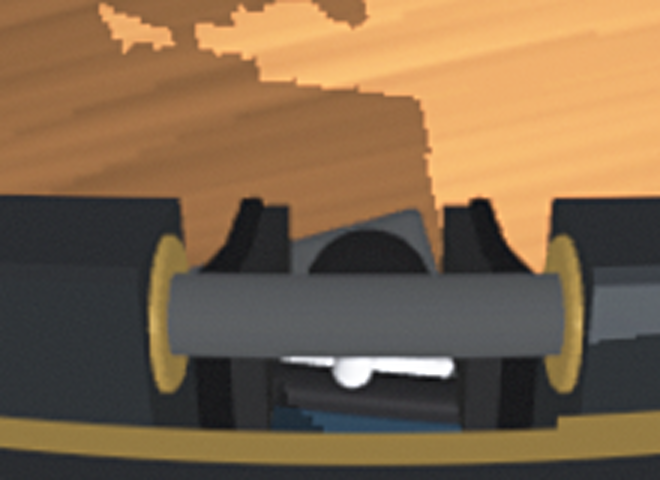

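Run:
```python
from h import *
s=ctrl.read_state();R=Ro.from_quat(s['eef_rot'])
# path: ball pos along sphere about hub, center measured
b0=s['ee_pos']+[0,0,.011]
hub=np.array([.5333,.1451,.0605])
v=b0-hub;print('r',np.linalg.norm(v),'lean',np.degrees(np.arcsin(v[2]/np.linalg.norm(v))),'yaw',np.degrees(np.arctan2(v[1],v[0])))
r=.15
l0=np.arcsin(v[2]/np.linalg.norm(v));y0=np.arctan2(v[1],v[0])
l1=np.radians(60);y1=np.radians(4)
for k in range(1,11):
    f=k/10;l=l0+(l1-l0)*f;y=y0+(y1-y0)*f
    b=hub+r*np.array([np.cos(l)*np.cos(y),np.cos(l)*np.sin(y),np.sin(l)])
    d=R.inv().apply(b-b0)*100
    print(k,d.round(2),round(-(y-y0),3))
```

```text
r 0.1502424485163849 lean 34.02054056968676 yaw -19.284918176491963
1 [-0.36 -0.53 -0.54] -0.041
2 [-0.75 -1.04 -1.08] -0.081
3 [-1.19 -1.51 -1.59] -0.122
4 [-1.67 -1.94 -2.09] -0.163
5 [-2.18 -2.33 -2.57] -0.203
6 [-2.73 -2.68 -3.02] -0.244
7 [-3.31 -2.98 -3.45] -0.284
8 [-3.91 -3.24 -3.85] -0.325
9 [-4.54 -3.44 -4.23] -0.366
10 [-5.18 -3.59 -4.58] -0.406
```

move_arm(steps=[[[0, 0, 0], [0, 0, 0]], [[0, 0, 0], [0, 0, 0]], [[0, 0, 0], [0, 0, 0]], [[0, 0, 0], [0, 0, 0]], [[0, 0, 0], [0, 0, 0]], [[-0.09, -0.13, -0.14], [0, 0, -0.01]], [[-0.18, -0.26, -0.27], [0, 0, -0.02]], [[-0.27, -0.4, -0.4], [0, 0, -0.03]], [[-0.36, -0.53, -0.54], [0, 0, -0.04]], [[-0.36, -0.53, -0.54], [0, 0, -0.04]]])

```text
time_s: 5.3
ee_pos: [0.6485, 0.1104, 0.1393]
eef_rot: [0.996, -0.089, 0.0, -0.0]
force: [1.2, -1.4, -3.0]
grip_width: 0.0206
```

```bash
cat > sph.py <<'E'
from h import *
import sys
def path(l1d,y1d,N=10,hub=(.5333,.1451,.0605)):
    s=ctrl.read_state();R=Ro.from_quat(s['eef_rot']);print(s['grip_width'],s['force'].round(2),s['ee_pos'].round(4))
    b0=s['ee_pos']+[0,0,.011];hub=np.array(hub);v=b0-hub
    r=np.linalg.norm(v);l0=np.arcsin(v[2]/r);y0=np.arctan2(v[1],v[0]);print('r',r,'lean',np.degrees(l0),'yaw',np.degrees(y0))
    l1=np.radians(l1d);y1=np.radians(y1d);r=.15
    for k in range(1,N+1):
        f=k/N;l=l0+(l1-l0)*f;y=y0+(y1-y0)*f
        b=hub+r*np.array([np.cos(l)*np.cos(y),np.cos(l)*np.sin(y),np.sin(l)])
        print(k,(R.inv().apply(b-b0)*100).round(2),round(-(y-y0),3))
if __name__=='__main__': path(*map(float,sys.argv[1:3]),N=int(sys.argv[3]) if len(sys.argv)>3 else 10)
E
python3 sph.py 60 4 18
```

```text
0.020602037565615093 [ 1.15 -1.4  -2.98] [0.6485 0.1104 0.1393]
r 0.1500942565225565 lean 36.73134373006188 yaw -16.7570597499103
1 [-0.19 -0.26 -0.26] -0.02
2 [-0.38 -0.51 -0.53] -0.04
3 [-0.58 -0.76 -0.79] -0.06
4 [-0.79 -0.99 -1.04] -0.081
5 [-1.02 -1.22 -1.29] -0.101
6 [-1.25 -1.44 -1.53] -0.121
7 [-1.49 -1.65 -1.77] -0.141
8 [-1.75 -1.85 -2.01] -0.161
9 [-2.01 -2.04 -2.23] -0.181
10 [-2.28 -2.21 -2.46] -0.201
11 [-2.56 -2.38 -2.67] -0.221
12 [-2.84 -2.54 -2.88] -0.242
13 [-3.13 -2.68 -3.09] -0.262
14 [-3.43 -2.81 -3.29] -0.282
15 [-3.74 -2.93 -3.48] -0.302
16 [-4.05 -3.04 -3.66] -0.322
17 [-4.36 -3.13 -3.84] -0.342
18 [-4.68 -3.21 -4.01] -0.362
```

move_arm(steps=[[[-0.19, -0.26, -0.26], [0, 0, -0.02]], [[-0.38, -0.51, -0.53], [0, 0, -0.04]], [[-0.58, -0.76, -0.79], [0, 0, -0.06]], [[-0.79, -0.99, -1.04], [0, 0, -0.08]], [[-1.02, -1.22, -1.29], [0, 0, -0.1]], [[-1.25, -1.44, -1.53], [0, 0, -0.12]], [[-1.49, -1.65, -1.77], [0, 0, -0.14]], [[-1.75, -1.85, -2.01], [0, 0, -0.16]], [[-2.01, -2.04, -2.23], [0, 0, -0.18]], [[-2.28, -2.21, -2.46], [0, 0, -0.2]]])

```text
time_s: 6.13
ee_pos: [0.6299, 0.1362, 0.1639]
eef_rot: [1.0, 0.011, 0.0, -0.0]
force: [3.4, -1.1, -2.3]
grip_width: 0.0202
```

```bash
python3 sph.py 60 4 9
```

```text
0.020186303395233886 [ 3.39 -1.09 -2.34] [0.6299 0.1362 0.1639]
r 0.14995379569647194 lean 49.705169349752985 yaw -5.2950977168759525
1 [-0.21 -0.2  -0.19] -0.018
2 [-0.43 -0.38 -0.38] -0.036
3 [-0.65 -0.56 -0.56] -0.054
4 [-0.88 -0.74 -0.74] -0.072
5 [-1.12 -0.9  -0.91] -0.09
6 [-1.37 -1.06 -1.08] -0.108
7 [-1.62 -1.2  -1.24] -0.126
8 [-1.88 -1.34 -1.4 ] -0.144
9 [-2.14 -1.47 -1.55] -0.162
```

move_arm(steps=[[[-0.21, -0.2, -0.19], [0, 0, -0.02]], [[-0.43, -0.38, -0.38], [0, 0, -0.03]], [[-0.65, -0.56, -0.56], [0, 0, -0.03]], [[-0.88, -0.74, -0.74], [0, 0, -0.04]], [[-1.12, -0.9, -0.91], [0, 0, -0.04]], [[-1.37, -1.06, -1.08], [0, 0, -0.05]], [[-1.62, -1.2, -1.24], [0, 0, -0.05]], [[-1.88, -1.34, -1.4], [0, 0, -0.05]], [[-2.14, -1.47, -1.55], [0, 0, -0.05]], [[-2.14, -1.47, -1.55], [0, 0, -0.05]]])

```text
time_s: 6.97
ee_pos: [0.6078, 0.1506, 0.1795]
eef_rot: [0.999, 0.035, 0.0, -0.0]
force: [2.7, -3.3, -1.0]
grip_width: 0.0201
```

Run:
```python
from sph import *
path(60,4,2)
import pickle
for n in ('scene','top'):
    p,d=snapshot(n);cv2.imwrite(f'pics/{n}4.png',p[:,:,::-1]);np.save(f'pics/{n}4.npy',d)
    P=cloud(n,d)
    m=(d>0)&(abs(P[...,0]-.56)<.06)&(abs(P[...,1]-.15)<.09)&(P[...,2]>.075)&(P[...,2]<.15)&(p.astype(int).sum(-1)<200)
    X=P[m]
    for i in range(12):
        c=X.mean(0);nn=np.linalg.svd(X-c,full_matrices=False)[2][2];nn=nn*np.sign(nn[2]);r=abs((X-c)@nn)
        if i<11:X=X[r<max(.004,2*r.std())]
    print(n,len(X),c.round(4),'lean',np.degrees(np.arccos(nn[2])),'yaw',np.degrees(np.arctan2(-nn[1],-nn[0])))
a=cv2.imread('pics/scene4.png')[120:270,290:440];b=cv2.imread('pics/top4.png')[120:270,220:370]
cv2.imwrite('pics/c4.png',cv2.resize(np.hstack([a,b]),None,fx=2.6,fy=2.6,interpolation=2))
```

```text
0.020132887327983528 [ 2.71 -3.34 -0.98] [0.6078 0.1506 0.1795]
r 0.1499179324479172 lean 60.10014821607349 yaw 4.183979198935147
1 [ 0.02  0.01 -0.  ] 0.002
2 [0.03 0.02 0.01] 0.003
scene 169 [0.5671 0.1345 0.1094] lean 59.36863879314507 yaw 2.755523325519723
top 117 [0.5679 0.079  0.1224] lean 59.39181089316123 yaw 8.904638593383439
```

View pics/c4.png

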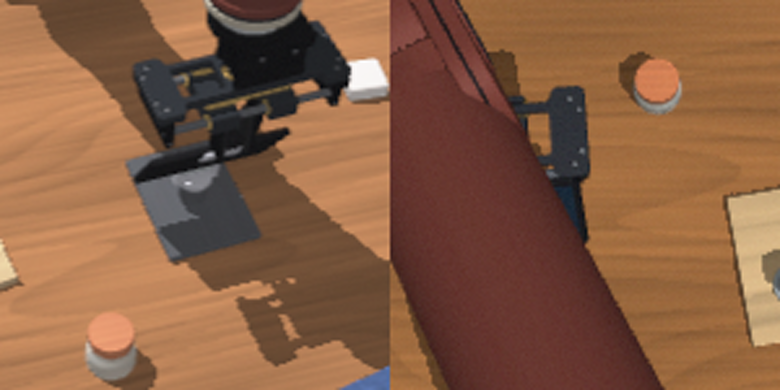

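move_arm(steps=[[[0, 0, 0], [0, 0, 0]], [[0, 0, 0], [0, 0, 0]], [[0, 0, 0], [0, 0, 0]], [[0, 0, 0], [0, 0, 0]], [[0, 0, 0], [0, 0, 0]], [[0, 0, 0], [0, 0, 0]], [[0, 0, 0], [0, 0, 0]], [[0, 0, -1], [0, 0, 0]], [[0, 0, -2.5], [0, 0, 0]], [[0, 0, -5], [0, 0, 0]]], claw=0.6)

```text
time_s: 7.9
ee_pos: [0.6073, 0.1497, 0.2282]
eef_rot: [0.999, 0.035, -0.002, 0.0]
force: [0.8, 0.4, 0.3]
grip_width: 0.0686
```

move_arm(steps=[[[0, 0, -3], [0, 0, 0]], [[0, 0, -5], [0, 0, 0]], [[-3, 0, -7], [0, 0, 0]], [[-6, 0, -8], [0, 0, 0]], [[-9, 0, -9], [0, 0, 0]], [[-9, 0, -9], [0, 0, 0]], [[-9, 0, -9], [0, 0, 0]], [[-9, 0, -9], [0, 0, 0]], [[-9, 0, -9], [0, 0, 0]], [[-9, 0, -9], [0, 0, 0]]])

```text
time_s: 8.73
ee_pos: [0.519, 0.1437, 0.3184]
eef_rot: [0.999, 0.035, -0.001, -0.0]
force: [-0.2, 0.2, -0.2]
grip_width: 0.0697
```

Run:
```python
from an import *
s,p,d=wsnap('w5');print(s['ee_pos'],s['grip_width'])
cv2.imwrite('pics/w5c.png',p[:,:,::-1])
p,d=snapshot('scene');cv2.imwrite('pics/scene5.png',p[:,:,::-1]);np.save('pics/scene5.npy',d)
```

```text
[0.51900289 0.14365521 0.31843459] 0.06965906145562457
```

View pics/w5.png

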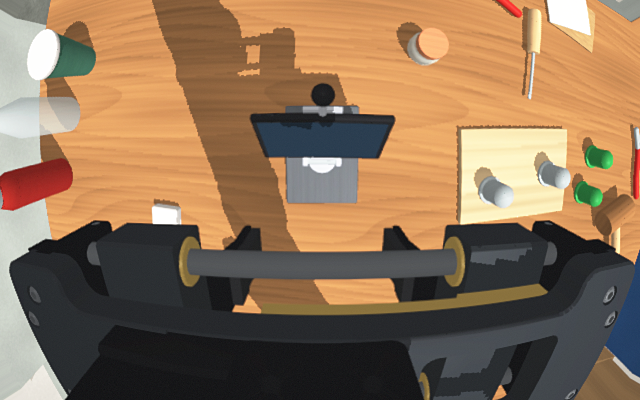

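Run:
```python
from an import *
s,p,d,P=an('w5',322,95)
c=cv2.resize(p[70:230,230:420,::-1],None,fx=4,fy=4,interpolation=2);cv2.imwrite('pics/w5c.png',c)
```

```text
ball 409 [0.6103 0.1501 0.1896] 6.54681842592026e-05
plane n 5846 [0.5701 0.1482 0.1306] [-0.851 -0.049  0.522] lean 58.50291737553687 yaw 3.2919370078348638
plate px 3037 [0.45676455 0.08713187] [0.61186713 0.20528337]
```

View pics/w5c.png

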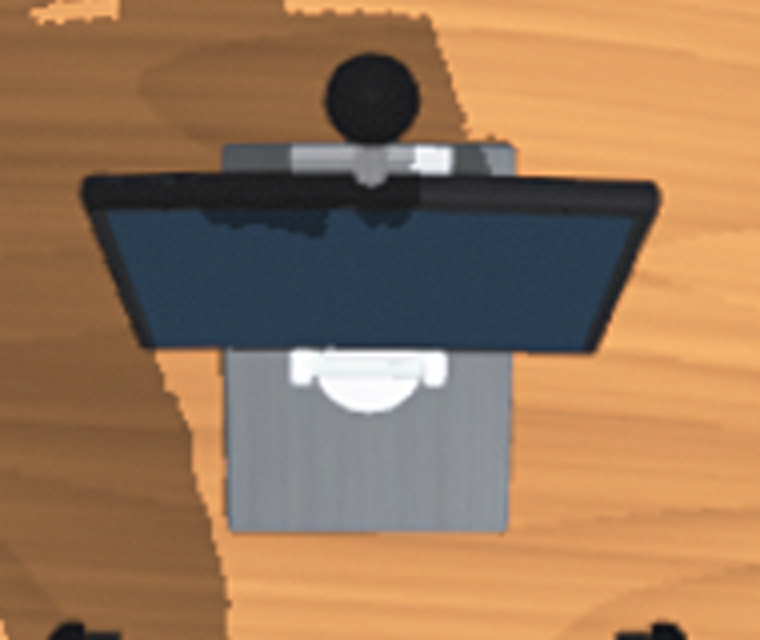

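```bash
cat > an2.py <<'E'
from an import *
def screen(P,p,d,box,name=''):
    x=p.astype(int);m=np.zeros(d.shape,bool);a,b,c,e=box;m[b:e,a:c]=1
    m&=(x[...,2]>x[...,0]+15)&(d>0);m=cv2.erode(m.astype(np.uint8),np.ones((3,3)))>0
    X=P[m]
    for i in range(8):
        c=X.mean(0);n=np.linalg.svd(X-c,full_matrices=False)[2][2];n=n*np.sign(n[2]);r=abs((X-c)@n)
        if i<7:X=X[r<max(.003,2.5*r.std())]
    print(name,'screen',len(X),c.round(4),'lean',np.degrees(np.arccos(n[2])).round(2),'yaw',np.degrees(np.arctan2(-n[1],-n[0])).round(2),'res',r.mean())
    return c,n
E
python3 - <<'E'
from an2 import *
s,p,d=pickle.load(open('pics/w5.pkl','rb'));P=wcloud(d,s)
screen(P,p,d,(245,115,400,160))
s1,p1,d1=pickle.load(open('pics/w1.pkl','rb'));screen(wcloud(d1,s1),p1,d1,(210,130,360,225),'w1')
Q=[wp(230+a/4,70+b/4,s,.01) for a,b in[(229,532),(508,533),(516,143),(222,144)]];Q=np.array(Q)[:,:2];print(Q.round(4))
for i in range(4):
    e=Q[(i+1)%4]-Q[i];print(np.linalg.norm(e).round(4),np.degrees(np.arctan2(e[1],e[0])).round(2))
print('ctr',Q.mean(0))
print(cv2.minAreaRect(P[(d>0)&(abs(P[...,0]-.53)<.12)&(abs(P[...,1]-.14)<.08)&(abs(P[...,2]-.01)<.0025)][:,:2].astype(np.float32)))
# tablet bottom edge line
a=wp(230+150/4,70+348/4,s,.073);b=wp(230+596/4,70+352/4,s,.073);print(a,b,np.linalg.norm(a-b),np.degrees(np.arctan2(*(a-b)[[1,0]]))-90)
a=wp(230+85/4,70+178/4,s,.163);b=wp(230+658/4,70+184/4,s,.163);print(a,b,np.linalg.norm(a-b),np.degrees(np.arctan2(*(a-b)[[1,0]]))-90)
E
```

```text
screen 3601 [0.5649 0.1475 0.1225] lean 59.53 yaw 3.3 res 0.00041386815447243724
w1 screen 5129 [0.5845 0.1272 0.1029] lean 34.22 yaw -19.4 res 0.0004824953750596091
[[0.4558 0.1941]
 [0.463  0.0856]
 [0.6123 0.0958]
 [0.6043 0.2044]]
0.1087 -86.21
0.1497 3.9
0.1089 94.21
0.1489 -176.03
ctr [0.53385307 0.14496039]
((0.5343856811523438, 0.14603960514068604), (0.1479470580816269, 0.10867786407470703), 4.064915657043457)
[0.53434028 0.21694208 0.073     ] [0.54327983 0.07094193 0.073     ] 0.14627358169346302 3.503830822927796
[0.58886518 0.22055706 0.163     ] [0.59748393 0.07659291 0.163     ] 0.1442219098954193 3.426056564912784
```

```bash
cat > st.py <<'E'
from an2 import *
def stakes(tag,cs=((.503,-.142),(.544,-.266))):
    s,p,d=pickle.load(open(f'pics/{tag}.pkl','rb'));P=wcloud(d,s)
    for c in cs:
        m=(np.hypot(P[...,0]-c[0],P[...,1]-c[1])<.04)&(P[...,2]>.023)&(P[...,2]<.10)&(d>0);X=P[m]
        if len(X)<30: print('few',len(X));continue
        # full profile: cylinder up to z0+.048 then dome (sphere cap h 11, r=19 -> R=(19^2+11^2)/22=21.9)
        Rd=(.019**2+.011**2)/.022
        def f(q):
            h=np.hypot(X[:,0]-q[0],X[:,1]-q[1]);zt=.012+.059-Rd
            dom=np.sqrt(h**2+(X[:,2]-zt)**2)-Rd
            return np.where(X[:,2]<.060,h-.019,dom)
        r=least_squares(f,c,loss='soft_l1',f_scale=.002);print('stake',r.x.round(4),len(X),'med|r|',np.median(abs(f(r.x))).round(4),'zmax',np.percentile(X[:,2],98).round(4))
E
python3 - <<'E'
from st import *
stakes('w1');stakes('w5')
delta([.505,-.14,.25],9)
E
```

```text
stake [ 0.5036 -0.1411] 701 med|r| 0.0004 zmax 0.0717
stake [ 0.5449 -0.2657] 627 med|r| 0.0006 zmax 0.0714
stake [ 0.5033 -0.1411] 626 med|r| 0.0005 zmax 0.0716
stake [ 0.5447 -0.2657] 528 med|r| 0.0006 zmax 0.0714
shift cm [-3.35 28.22  6.83] rot [-0.001  0.001 -0.087] rows 7.009246497101842 0.6989478696403087
```

Run:
```python
from st import *
delta([.5034,-.1411,.120],4)
```

```text
shift cm [-3.5  28.33 19.83] rot [-0.001  0.001 -0.   ] rows 8.33455745455933 0.01204721466739901
```

move_arm(steps=[[[-0.4, 3.5, 1], [0, 0, 0]], [[-0.8, 7, 2], [0, 0, 0]], [[-1.3, 11, 3], [0, 0, 0]], [[-1.8, 15, 4], [0, 0, 0]], [[-2.3, 19, 5], [0, 0, 0]], [[-2.8, 22.5, 7], [0, 0, 0]], [[-3.2, 25.5, 9], [0, 0, 0]], [[-3.5, 27.8, 12], [0, 0, 0]], [[-3.5, 28.3, 15.5], [0, 0, 0]], [[-3.5, 28.3, 17.5], [0, 0, 0]]], claw=1)

```text
time_s: 9.67
ee_pos: [0.5015, -0.1434, 0.1402]
eef_rot: [0.999, 0.033, -0.002, -0.001]
force: [-0.0, 1.1, -0.7]
grip_width: 0.0872
```

move_arm(steps=[[[0, 0, 0], [0, 0, 0]], [[0, 0, 0], [0, 0, 0]], [[0, 0, 0], [0, 0, 0]], [[0, 0, 0], [0, 0, 0]], [[0, 0, 0], [0, 0, 0]], [[0, 0, 0], [0, 0, 0]], [[0, 0, 0], [0, 0, 0]], [[0, 0, 0], [0, 0, 0]], [[0, 0, 0], [0, 0, 0]], [[0, 0, 0], [0, 0, 0]]])

```text
time_s: 10.5
ee_pos: [0.5033, -0.1409, 0.1441]
eef_rot: [0.999, 0.035, 0.0, 0.0]
force: [0.7, -1.0, -1.1]
grip_width: 0.0871
```

Run:
```python
from st import *
s,p,d=wsnap('w6');print(s['q'][6])
stakes('w6')
delta([.5034,-.1411,.031],4)
```

```text
-1.3883319052627328
stake [ 0.5033 -0.141 ] 1972 med|r| 0.0005 zmax 0.0716
stake [ 0.5446 -0.2657] 1920 med|r| 0.0005 zmax 0.0716
shift cm [1.000e-02 2.000e-02 1.131e+01] rot [-0.  0. -0.] rows 2.711610157425714 0.000585651523835517
```

View pics/w6.png

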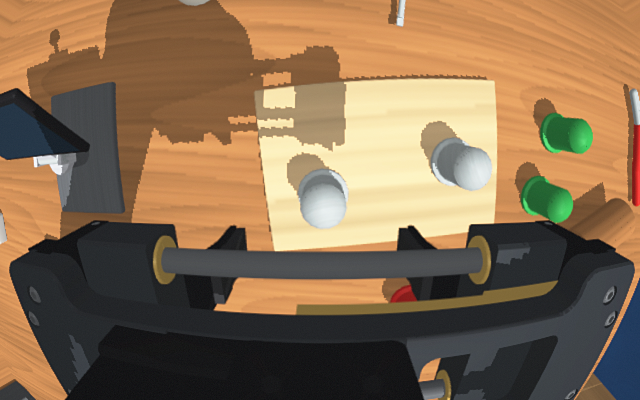

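move_arm(steps=[[[0, 0, 2], [0, 0, 0]], [[0, 0, 4], [0, 0, 0]], [[0, 0, 6], [0, 0, 0]], [[0, 0, 8], [0, 0, 0]], [[0, 0, 9.5], [0, 0, 0]], [[0, 0, 10.5], [0, 0, 0]], [[0, 0, 11.2], [0, 0, 0]], [[0, 0, 11.2], [0, 0, 0]], [[0, 0, 11.2], [0, 0, 0]], [[0, 0, 11.2], [0, 0, 0]]])

```text
time_s: 11.38
ee_pos: [0.5041, -0.141, 0.033]
eef_rot: [0.999, 0.035, 0.001, 0.0]
force: [0.1, 0.4, 0.4]
grip_width: 0.087
```

move_arm(steps=[[[0, 0, 0], [0, 0, 0]], [[0, 0, 0], [0, 0, 0]], [[0, 0, 0], [0, 0, 0]], [[0, 0, 0], [0, 0, 0]], [[0, 0, 0], [0, 0, 0]], [[0, 0, 0], [0, 0, 0]], [[0, 0, 0], [0, 0, 0]], [[0, 0, 0], [0, 0, 0]], [[0, 0, 0], [0, 0, 0]], [[0, 0, 0], [0, 0, 0]]], claw=-1, grip_force=40)

```text
time_s: 12.22
ee_pos: [0.5034, -0.1411, 0.0321]
eef_rot: [0.999, 0.035, 0.0, 0.0]
force: [1.1, -1.1, -0.6]
grip_width: 0.0367
```

Run:
```python
from h import *
s=ctrl.read_state();print(s['ee_pos'],s['grip_width'],s['force'],s['torque'])
```

```text
[ 0.50339014 -0.14112702  0.03206127] 0.03671019850975629 [ 1.10406216 -1.13628729 -0.57916755] [-0.20278516 -0.05403811  0.02666113]
```

move_arm(steps=[[[0, 0, 0], [0, 0, 0]], [[0, 0, 0], [0, 0, 0]], [[0, 0, -0.5], [0, 0, 0]], [[0, 0, -1.2], [0, 0, 0]], [[0, 0, -2], [0, 0, 0]], [[0, 0, -2.8], [0, 0, 0]], [[0, 0, -3.5], [0, 0, 0]], [[0, 0, -4], [0, 0, 0]], [[0, 0, -4], [0, 0, 0]], [[0, 0, -4], [0, 0, 0]]])

```text
time_s: 13.05
ee_pos: [0.5035, -0.141, 0.0724]
eef_rot: [0.999, 0.035, 0.0, 0.0]
force: [-0.1, -0.6, -5.2]
grip_width: 0.0368
```

move_arm(steps=[[[0, 0, 0], [0, 0, 0]], [[0, 0, 0], [0, 0, 0]], [[0, 0, 0], [0, 0, 0]], [[0, 0, 0], [0, 0, 0]], [[0, 0, 0], [0, 0, 0]], [[0, 0, 0], [0, 0, 0]], [[0, 0, 0], [0, 0, 0]], [[0, 0, 0], [0, 0, 0]], [[0, 0, 0], [0, 0, 0]], [[0, 0, 0], [0, 0, 0]]])

```text
time_s: 13.88
ee_pos: [0.5033, -0.1409, 0.0721]
eef_rot: [0.999, 0.035, -0.0, -0.0]
force: [-0.6, 0.4, -4.9]
grip_width: 0.037
```

Run:
```python
from h import *
for i in range(6):
    s=ctrl.read_state();print(s['time_s'],s['force'].round(2),s['tau'].round(2));
    if i<5: p,d=snapshot('scene')
cv2.imwrite('pics/s7.png',cv2.resize(p[130:280,180:430,::-1],None,fx=3,fy=3,interpolation=2));print(s['ee_pos'],s['grip_width'])
```

```text
13.8833 [-0.55  0.42 -4.91] [-0.000e+00 -5.301e+01 -4.260e+00 -3.619e+01 -2.000e-02 -7.000e-02
 -0.000e+00]
13.9333 [-0.53  0.01 -5.39] [-0.000e+00 -5.302e+01 -4.260e+00 -3.620e+01 -2.000e-02 -7.000e-02
 -0.000e+00]
13.9833 [ 0.84  0.42 -4.67] [-0.000e+00 -5.302e+01 -4.270e+00 -3.620e+01 -2.000e-02 -7.000e-02
 -0.000e+00]
14.0333 [ 0.   -0.42 -4.74] [-0.000e+00 -5.302e+01 -4.260e+00 -3.620e+01 -2.000e-02 -7.000e-02
 -0.000e+00]
14.0833 [ 0.1   0.43 -4.49] [-0.000e+00 -5.302e+01 -4.270e+00 -3.620e+01 -2.000e-02 -7.000e-02
 -0.000e+00]
14.1333 [-0.53 -0.15 -4.92] [-0.000e+00 -5.303e+01 -4.270e+00 -3.620e+01 -2.000e-02 -7.000e-02
 -0.000e+00]
[ 0.50334357 -0.1408974   0.07206351] 0.03668823668834391
```

View pics/s7.png

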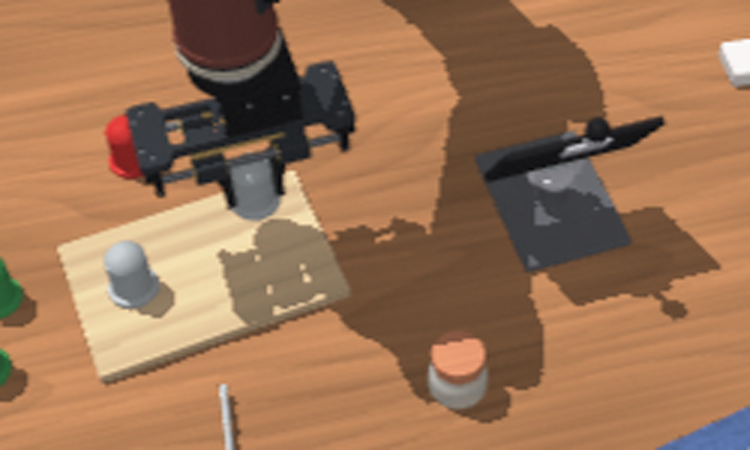

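The left stake weighs about 4.85 N, and it hangs upright and clear of the board. I'll stand it back down.

move_arm(steps=[[[0, 0, 0.6], [0, 0, 0]], [[0, 0, 1.4], [0, 0, 0]], [[0, 0, 2.2], [0, 0, 0]], [[0, 0, 3], [0, 0, 0]], [[0, 0, 3.5], [0, 0, 0]], [[0, 0, 3.8], [0, 0, 0]], [[0, 0, 3.95], [0, 0, 0]], [[0, 0, 4], [0, 0, 0]], [[0, 0, 4], [0, 0, 0]], [[0, 0, 4], [0, 0, 0]]])

```text
time_s: 14.97
ee_pos: [0.5037, -0.141, 0.0322]
eef_rot: [0.999, 0.035, 0.0, 0.0]
force: [0.7, -0.8, -5.3]
grip_width: 0.0365
```

move_arm(steps=[[[0, 0, 0], [0, 0, 0]], [[0, 0, 0], [0, 0, 0]], [[0, 0, 0], [0, 0, 0]], [[0, 0, 0], [0, 0, 0]], [[0, 0, 0], [0, 0, 0]], [[0, 0, 0], [0, 0, 0]], [[0, 0, 0], [0, 0, 0]], [[0, 0, 0], [0, 0, 0]], [[0, 0, 0], [0, 0, 0]], [[0, 0, 0], [0, 0, 0]]], claw=1)

```text
time_s: 15.8
ee_pos: [0.5034, -0.1409, 0.0321]
eef_rot: [0.999, 0.035, 0.0, -0.0]
force: [0.2, -0.5, 0.3]
grip_width: 0.0862
```

move_arm(steps=[[[0, 0, -1], [0, 0, 0]], [[0, 0, -3], [0, 0, 0]], [[0, 0, -6], [0, 0, 0]], [[0, 0, -9], [0, 0, 0]], [[0, 0, -11], [0, 0, 0]], [[0, 0, -11], [0, 0, 0]], [[1, 3.5, -11], [0, 0, 0]], [[2, 7, -11], [0, 0, 0]], [[3, 11, -11], [0, 0, 0]], [[3.2, 12.7, -11], [0, 0, 0]]])

```text
time_s: 16.63
ee_pos: [0.5443, -0.2709, 0.142]
eef_rot: [0.999, 0.033, 0.0, 0.001]
force: [-1.1, -0.5, -0.1]
grip_width: 0.0869
```

move_arm(steps=[[[0, 0, 0], [0, 0, 0]], [[0, 0, 0], [0, 0, 0]], [[0, 0, 0], [0, 0, 0]], [[0, 0, 0], [0, 0, 0]], [[0, 0, 0], [0, 0, 0]], [[0, 0, 0], [0, 0, 0]], [[0, 0, 0], [0, 0, 0]], [[0, 0, 0], [0, 0, 0]], [[0, 0, 0], [0, 0, 0]], [[0, 0, 0], [0, 0, 0]]])

```text
time_s: 17.47
ee_pos: [0.5441, -0.2653, 0.1421]
eef_rot: [0.999, 0.035, 0.0, 0.0]
force: [0.1, -0.2, -0.1]
grip_width: 0.0869
```

Run:
```python
from st import *
s,p,d=wsnap('w8')
stakes('w8');print(s['force'])
delta([.5447,-.2657,.0315],4)
```

```text
stake [ 0.5033 -0.14  ] 1192 med|r| 0.0004 zmax 0.0709
stake [ 0.5446 -0.2658] 2007 med|r| 0.0005 zmax 0.0716
[ 0.11613766 -0.22134462 -0.09476498]
shift cm [ 0.06  0.04 11.06] rot [-0.  0. -0.] rows 2.651326767739154 0.0009085329126516891
```

View pics/w8.png

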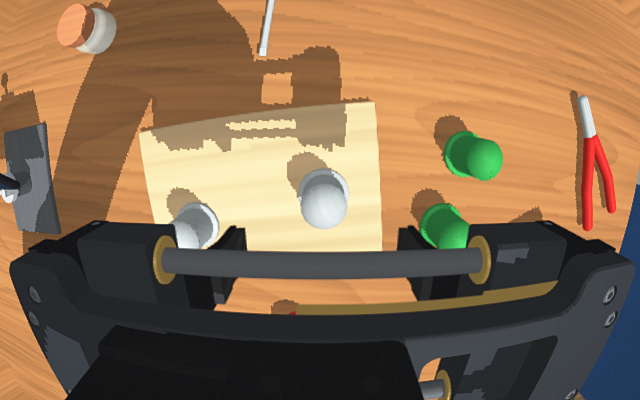

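move_arm(steps=[[[0.06, 0.04, 2], [0, 0, 0]], [[0.06, 0.04, 4], [0, 0, 0]], [[0.06, 0.04, 6], [0, 0, 0]], [[0.06, 0.04, 8], [0, 0, 0]], [[0.06, 0.04, 9.5], [0, 0, 0]], [[0.06, 0.04, 10.5], [0, 0, 0]], [[0.06, 0.04, 11], [0, 0, 0]], [[0.06, 0.04, 11], [0, 0, 0]], [[0.06, 0.04, 11], [0, 0, 0]], [[0.06, 0.04, 11], [0, 0, 0]]])

```text
time_s: 18.35
ee_pos: [0.5455, -0.266, 0.0332]
eef_rot: [0.999, 0.035, 0.001, 0.0]
force: [0.6, 0.2, 0.2]
grip_width: 0.0868
```

move_arm(steps=[[[0, 0, 0], [0, 0, 0]], [[0, 0, 0], [0, 0, 0]], [[0, 0, 0], [0, 0, 0]], [[0, 0, 0], [0, 0, 0]], [[0, 0, 0], [0, 0, 0]], [[0, 0, 0], [0, 0, 0]], [[0, 0, 0], [0, 0, 0]], [[0, 0, 0], [0, 0, 0]], [[0, 0, 0], [0, 0, 0]], [[0, 0, 0], [0, 0, 0]]], claw=-1, grip_force=40)

```text
time_s: 19.18
ee_pos: [0.5447, -0.2658, 0.032]
eef_rot: [0.999, 0.035, 0.0, 0.0]
force: [-0.1, -1.3, -0.8]
grip_width: 0.0368
```

move_arm(steps=[[[0, 0, 0], [0, 0, 0]], [[0, 0, 0], [0, 0, 0]], [[0, 0, -0.5], [0, 0, 0]], [[0, 0, -1.2], [0, 0, 0]], [[0, 0, -2], [0, 0, 0]], [[0, 0, -2.8], [0, 0, 0]], [[0, 0, -3.5], [0, 0, 0]], [[0, 0, -4], [0, 0, 0]], [[0, 0, -4], [0, 0, 0]], [[0, 0, -4], [0, 0, 0]]])

```text
time_s: 20.02
ee_pos: [0.5449, -0.2658, 0.0724]
eef_rot: [0.999, 0.035, 0.0, 0.0]
force: [-0.2, -0.5, -2.5]
grip_width: 0.037
```

move_arm(steps=[[[0, 0, 0], [0, 0, 0]], [[0, 0, 0], [0, 0, 0]], [[0, 0, 0], [0, 0, 0]], [[0, 0, 0], [0, 0, 0]], [[0, 0, 0], [0, 0, 0]], [[0, 0, 0], [0, 0, 0]], [[0, 0, 0], [0, 0, 0]], [[0, 0, 0], [0, 0, 0]], [[0, 0, 0], [0, 0, 0]], [[0, 0, 0], [0, 0, 0]]])

```text
time_s: 20.85
ee_pos: [0.5448, -0.2657, 0.072]
eef_rot: [0.999, 0.035, -0.0, -0.0]
force: [0.5, 0.9, -3.0]
grip_width: 0.0372
```

Run:
```python
from h import *
for i in range(6):
    s=ctrl.read_state();print(s['time_s'],s['force'].round(2));
    if i<5: p,d=snapshot('scene')
cv2.imwrite('pics/s9.png',cv2.resize(p[130:280,180:430,::-1],None,fx=3,fy=3,interpolation=2));print(s['ee_pos'],s['grip_width'])
```

```text
20.85 [ 0.51  0.93 -3.03]
20.9 [-0.3  -0.25 -3.03]
20.95 [ 0.01  0.1  -1.81]
21.0 [ 0.33 -1.62 -2.35]
21.05 [ 0.09  0.14 -2.1 ]
21.1 [ 1.22 -0.29 -2.56]
[ 0.54473797 -0.26569705  0.07205528] 0.03698542839781192
```

View pics/s9.png

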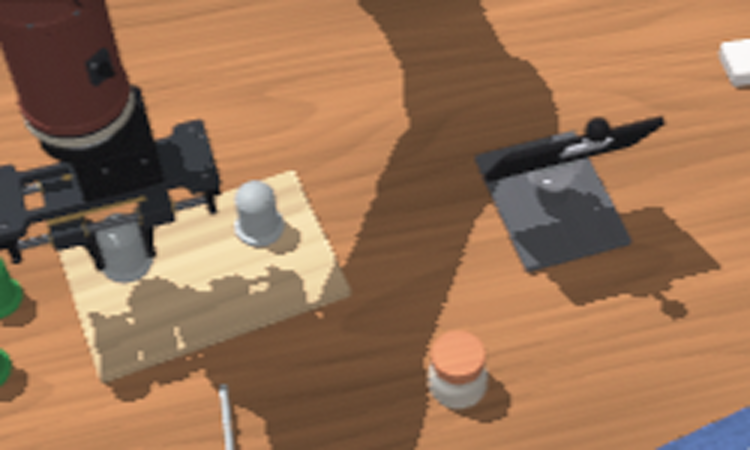

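The right stake weighs about 2.5 N against 4.85 N for the left, so the left is heavier, by about a factor of two as described. I'll stand the right one back, go back to the left one and take it.

move_arm(steps=[[[0, 0, 0.6], [0, 0, 0]], [[0, 0, 1.4], [0, 0, 0]], [[0, 0, 2.2], [0, 0, 0]], [[0, 0, 3], [0, 0, 0]], [[0, 0, 3.5], [0, 0, 0]], [[0, 0, 3.8], [0, 0, 0]], [[0, 0, 3.95], [0, 0, 0]], [[0, 0, 4], [0, 0, 0]], [[0, 0, 4], [0, 0, 0]], [[0, 0, 4], [0, 0, 0]]])

```text
time_s: 21.93
ee_pos: [0.545, -0.2658, 0.0323]
eef_rot: [0.999, 0.035, 0.0, 0.0]
force: [-0.2, -0.2, -1.5]
grip_width: 0.0372
```

move_arm(steps=[[[0, 0, 0], [0, 0, 0]], [[0, 0, 0], [0, 0, 0]], [[0, 0, 0], [0, 0, 0]], [[0, 0, 0], [0, 0, 0]], [[0, 0, 0], [0, 0, 0]], [[0, 0, 0], [0, 0, 0]], [[0, 0, 0], [0, 0, 0]], [[0, 0, 0], [0, 0, 0]], [[0, 0, 0], [0, 0, 0]], [[0, 0, 0], [0, 0, 0]]], claw=1)

```text
time_s: 22.77
ee_pos: [0.5448, -0.2657, 0.0321]
eef_rot: [0.999, 0.035, 0.0, -0.0]
force: [0.6, -0.6, 0.7]
grip_width: 0.0864
```

move_arm(steps=[[[0, 0, -1], [0, 0, 0]], [[0, 0, -3], [0, 0, 0]], [[0, 0, -6], [0, 0, 0]], [[0, 0, -9], [0, 0, 0]], [[0, 0, -11], [0, 0, 0]], [[0, 0, -11], [0, 0, 0]], [[-1, -3.5, -11], [0, 0, 0]], [[-2, -7, -11], [0, 0, 0]], [[-3, -11, -11], [0, 0, 0]], [[-3.2, -12.7, -11], [0, 0, 0]]])

```text
time_s: 23.6
ee_pos: [0.5023, -0.1363, 0.1422]
eef_rot: [0.999, 0.037, -0.0, -0.001]
force: [1.0, 0.6, 0.2]
grip_width: 0.087
```

move_arm(steps=[[[0, 0, 0], [0, 0, 0]], [[0, 0, 0], [0, 0, 0]], [[0, 0, 0], [0, 0, 0]], [[0, 0, 0], [0, 0, 0]], [[0, 0, 0], [0, 0, 0]], [[0, 0, 0], [0, 0, 0]], [[0, 0, 0], [0, 0, 0]], [[0, 0, 0], [0, 0, 0]], [[0, 0, 0], [0, 0, 0]], [[0, 0, 0], [0, 0, 0]]])

```text
time_s: 24.43
ee_pos: [0.504, -0.1413, 0.142]
eef_rot: [0.999, 0.035, -0.0, -0.0]
force: [-0.6, 0.2, -0.0]
grip_width: 0.0868
```

Run:
```python
from st import *
s,p,d=wsnap('w10')
stakes('w10');print(s['force'])
delta([.5033,-.1408,.0315],4)
```

```text
stake [ 0.5034 -0.1399] 2002 med|r| 0.0005 zmax 0.0717
stake [ 0.5448 -0.2648] 1966 med|r| 0.0005 zmax 0.0716
[-0.55351956  0.19875867 -0.03487633]
shift cm [-0.06 -0.05 11.06] rot [-0.  0.  0.] rows 2.651328829818882 0.0003808803216842276
```

View pics/w10.png

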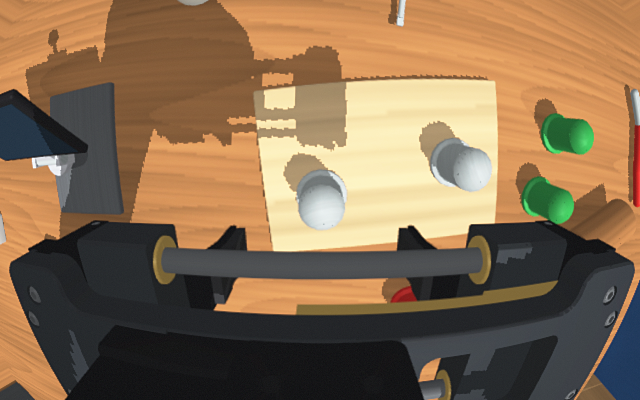

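Both stakes are standing, left at (322,205) and right at (470,165). Now I'll grip the left one, aiming at y -0.140.

move_arm(steps=[[[-0.06, -0.13, 2], [0, 0, 0]], [[-0.06, -0.13, 4], [0, 0, 0]], [[-0.06, -0.13, 6], [0, 0, 0]], [[-0.06, -0.13, 8], [0, 0, 0]], [[-0.06, -0.13, 9.5], [0, 0, 0]], [[-0.06, -0.13, 10.5], [0, 0, 0]], [[-0.06, -0.13, 11], [0, 0, 0]], [[-0.06, -0.13, 11], [0, 0, 0]], [[-0.06, -0.13, 11], [0, 0, 0]], [[-0.06, -0.13, 11], [0, 0, 0]]])

```text
time_s: 25.32
ee_pos: [0.5041, -0.1402, 0.0331]
eef_rot: [0.999, 0.035, 0.001, 0.0]
force: [0.6, 0.6, -0.6]
grip_width: 0.0867
```

move_arm(steps=[[[0, 0, 0], [0, 0, 0]], [[0, 0, 0], [0, 0, 0]], [[0, 0, 0], [0, 0, 0]], [[0, 0, 0], [0, 0, 0]], [[0, 0, 0], [0, 0, 0]], [[0, 0, 0], [0, 0, 0]], [[0, 0, 0], [0, 0, 0]], [[0, 0, 0], [0, 0, 0]], [[0, 0, 0], [0, 0, 0]], [[0, 0, 0], [0, 0, 0]]], claw=-1, grip_force=45)

```text
time_s: 26.15
ee_pos: [0.5033, -0.1402, 0.032]
eef_rot: [0.999, 0.035, 0.0, 0.0]
force: [0.1, -0.8, -1.3]
grip_width: 0.0365
```

move_arm(steps=[[[0, 0, 0], [0, 0, 0]], [[0, 0, 0], [0, 0, 0]], [[0, 0, -0.5], [0, 0, 0]], [[0, 0, -1.5], [0, 0, 0]], [[0, 0, -3], [0, 0, 0]], [[0, 0, -5], [0, 0, 0]], [[0, 0, -7], [0, 0, 0]], [[0, 0, -9], [0, 0, 0]], [[0, 0, -10.5], [0, 0, 0]], [[0, 0, -11], [0, 0, 0]]])

```text
time_s: 26.98
ee_pos: [0.5044, -0.1399, 0.1451]
eef_rot: [0.999, 0.035, 0.002, 0.001]
force: [1.2, -0.5, -4.4]
grip_width: 0.0367
```

Run:
```python
from h import *
s=ctrl.read_state();print(s['grip_width'],s['force'],s['ee_pos'])
hub=np.array([.5338,.1451,.060])
for yaw,lean in((3.5,59.7),(4,60)):
    y,l=np.radians([yaw,lean]);d=np.array([np.cos(y),np.sin(y),0]);z=np.array([0,0,1])
    sc=hub+.064*(np.cos(l)*d+np.sin(l)*z);n=-np.sin(l)*d+np.cos(l)*z
    print('screen',sc,'n',n,'target',sc+.12*n)
    # measured cloud point w5 (on surface)
    print('plane offset of measured screen pts from axis', (np.array([.5649,.1475,.1225])-hub)@n)
```

```text
0.03673537357483724 [ 1.18028534 -0.50852313 -4.44399342] [ 0.50436363 -0.13988021  0.14507311]
screen [0.56602954 0.14707124 0.11525732] n [-0.86178514 -0.05270904  0.50452762] target [0.46261532 0.14074616 0.17580063]
plane offset of measured screen pts from axis 0.004604956824519384
screen [0.56572205 0.14733221 0.11542563] n [-0.86391581 -0.06041088  0.5       ] target [0.46205215 0.1400829  0.17542563]
plane offset of measured screen pts from axis 0.0042372322187991425
```

Run:
```python
from h import *
delta([.4598,.14,.169],4)
```

```text
shift cm [ -2.48 -28.23  -2.43] rot [ 0.001 -0.003  0.   ] rows 6.8204805328847335 0.027411902956634756
```

move_arm(steps=[[[-0.5, -1, -0.5], [0, 0, 0]], [[-1, -3, -1], [0, 0, 0]], [[-1.5, -6, -2], [0, 0, 0]], [[-2, -9, -2.5], [0, 0, 0]], [[-2.5, -12, -2.5], [0, 0, 0]], [[-2.5, -15, -2.5], [0, 0, 0]], [[-2.5, -18, -2.5], [0, 0, 0]], [[-2.5, -21, -2.5], [0, 0, 0]], [[-2.5, -23.5, -2.5], [0, 0, 0]], [[-2.5, -25, -2.5], [0, 0, 0]]])

```text
time_s: 27.82
ee_pos: [0.459, 0.1113, 0.1665]
eef_rot: [0.999, 0.037, -0.001, -0.0]
force: [-0.5, -1.1, -5.4]
grip_width: 0.0367
```

move_arm(steps=[[[0, -1, 0], [0, 0, 0]], [[0, -1.5, 0], [0, 0, 0]], [[0, -1.5, 0], [0, 0, 0]], [[0, -1.5, 0], [0, 0, 0]], [[0, -1.5, 0], [0, 0, 0]], [[0, -1.5, 0], [0, 0, 0]], [[0, -1.5, 0], [0, 0, 0]], [[0, -1.5, 0], [0, 0, 0]], [[0, -1.5, 0], [0, 0, 0]], [[0, -1.5, 0], [0, 0, 0]]])

```text
time_s: 28.65
ee_pos: [0.4599, 0.1225, 0.1671]
eef_rot: [0.999, 0.035, 0.0, -0.0]
force: [-0.5, 0.7, -4.6]
grip_width: 0.0365
```

Run:
```python
from st import *
s,p,d=wsnap('w11');print(s['ee_pos'],s['force'])
delta([.4598,.14,.169],4)
screen(wcloud(d,s),p,d,(200,60,450,220),'w')
for n in('scene','top'):
    p,d=snapshot(n);cv2.imwrite(f'pics/{n}11.png',p[:,:,::-1]);np.save(f'pics/{n}11.npy',d)
```

```text
[0.45991081 0.12246446 0.16709156] [-0.47238527  0.73340741 -4.59185535]
shift cm [ 0.11 -1.74 -0.19] rot [-0.  0. -0.] rows 0.42119369324563793 0.0016807439119523066
w screen 7582 [0.555  0.1454 0.1059] lean 59.45 yaw 3.3 res 0.00038921090196019666
```

View pics/w11.png

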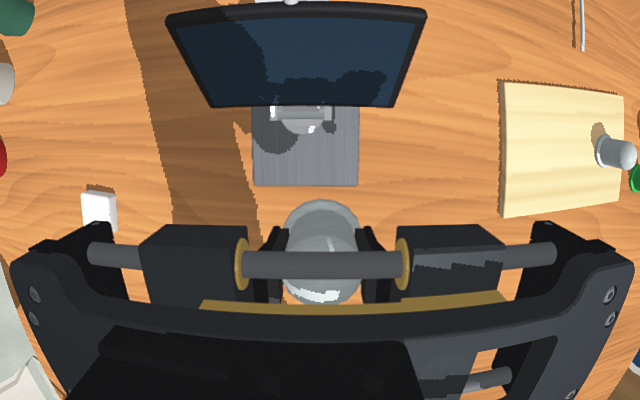

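View pics/scene11.png

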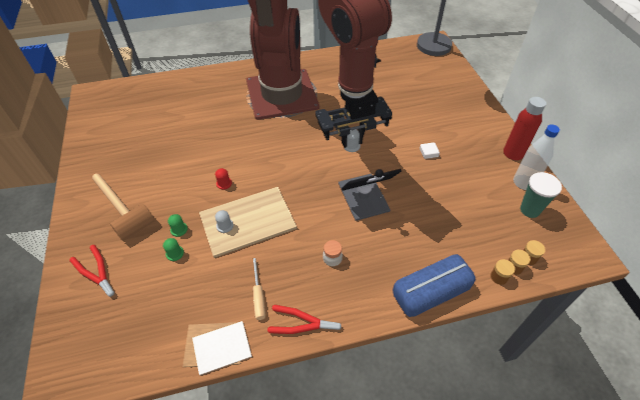

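move_arm(steps=[[[0, -0.4, 0], [0, 0, 0]], [[0, -0.9, -0.1], [0, 0, 0]], [[0, -1.4, -0.2], [0, 0, 0]], [[0, -1.8, -0.2], [0, 0, 0]], [[0, -1.8, -0.2], [0, 0, 0]], [[0, -1.8, -0.2], [0, 0, 0]], [[0, -1.8, -0.2], [0, 0, 0]], [[0, -1.8, -0.2], [0, 0, 0]], [[0, -1.8, -0.2], [0, 0, 0]], [[0, -1.8, -0.2], [0, 0, 0]]])

```text
time_s: 29.63
ee_pos: [0.4586, 0.1404, 0.1691]
eef_rot: [0.999, 0.035, -0.0, 0.0]
force: [-0.3, -0.3, -5.0]
grip_width: 0.0368
```

Run:
```python
from st import *
s,p,d=wsnap('w12');print(s['ee_pos'],s['force'],s['joint_vel'].round(3))
P=wcloud(d,s);c,n=screen(P,p,d,(200,40,450,220),'w')
mid=s['ee_pos']+[0,0.0003,.008]
dd=(mid-c)@n;foot=mid-dd*n
y=np.radians(3.5);l=np.radians(59.7);sc=np.array([.5338,.1451,.06])+.064*np.array([np.cos(l)*np.cos(y),np.cos(l)*np.sin(y),np.sin(l)])
print('dist to surface',dd,'foot-screen centre',(foot-sc))
# held stake: sample cylinder points
m=(np.hypot(P[...,0]-mid[0],P[...,1]-mid[1])<.04)&(P[...,2]>.1)&(P[...,2]<.235)&(d>0)&(p.astype(int).sum(-1)>200)
print('stake cloud z',P[m][:,2].min(),P[m][:,2].max(),np.median(P[m],0))
top,_=snapshot('top')
a=cv2.imread('pics/scene0.png').astype(int);b,_=snapshot('scene');b=b[:,:,::-1].astype(int)
for nm,(u,v) in dict(jar=(333,253),scriber=(259,290),box=(430,151)).items():
    print(nm,abs(a[v-14:v+14,u-14:u+14]-b[v-14:v+14,u-14:u+14]).mean())
```

```text
[0.45863812 0.14037917 0.16906447] [-0.31403619 -0.3396615  -4.97409075] [ 0.002  0.    -0.002  0.     0.001  0.002 -0.001]
w screen 11723 [0.5608 0.1464 0.1159] lean 59.46 yaw 3.3 res 0.0003999259213733795
dist to surface 0.11925039957287205 foot-screen centre [-0.00485266 -0.00048366  0.00121384]
stake cloud z 0.14997329314191762 0.23131215078973344 [0.47273674 0.14207999 0.19453527]
jar 1.2563775510204083
scriber 1.3014455782312926
box 1.274234693877551
```

View pics/w12.png

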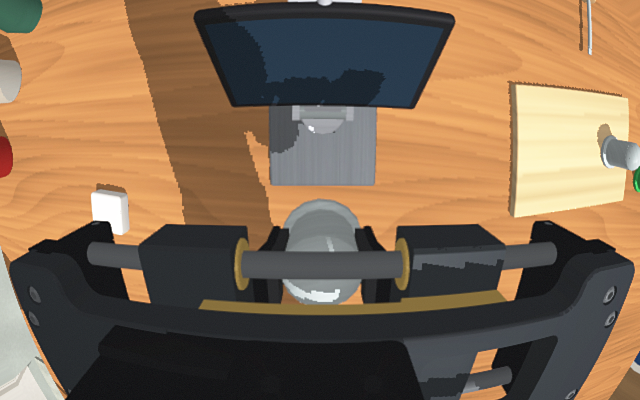

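```bash
python3 -c "
from plant import ctrl
print(ctrl.sign_off())"
```

```text
the job is handed in; nothing more can be done
None
```

The job is done and handed in at about 29.8 s of the 72 s allowed. The arm is still holding the left stake, which is the heavier one, upright in front of the tablet.

- **Tablet:** I gripped the ball and carried it round to set the turn and lean. The last camera check gave a lean of 59.5°. The tablet's turn measured 3.3–3.5° and the foot plate's 4.0°, so it sits about 0.6° off square. I did not correct these small errors.
- **Stakes:** I lifted each about 4 cm and stood it back on the board, left first. The left weighed about 4.85 N and the right about 2.5 N. In the last pictures the right one is standing on the board.
- **Final hold:** The gripping point is 119 mm straight out from the screen, within about 2 mm of its middle. The arm was at rest and the wrist force read about 5 N, which is just the stake's weight.
- **Bystanders:** Picture patches around the jar, scriber and box matched the first picture to within noise. I never went to the green and red look-alikes, and they look unmoved.

The two fixed cameras disagreed by up to about 6 mm in x, so I relied on the wrist camera, which repeated to within about 1 mm. I took the screen point as lying on the glass, about 4.5 mm in front of the tilt axis plane. If it is meant to lie in that plane, the distance is about 124 mm instead.

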